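Load the vacuum stage and pump it down

TASK

Load the sample stage: set the loose aluminium carrier plate into the corner formed by the stage's two rails, close against both and with its long side along the longer rail, and press it down against the stiff lift pad until it lies flat on the stage. Then press the plunger of the hand vacuum pump (the tall round one with the wide mushroom head) fully down to its stop, hold it there for half a second and let it spring back up. Do not press the low square vent valve's button, and leave the other things on the bench where they are.

Things in the scene. Friction and masses are not known exactly. Their poses are not given: they have to be found in the camera images.
- carrier: loose aluminium plate 90 x 130 x 6 mm (x, y, z), about 0.28 kg, with a bridge handle along its long (y) axis: bar 70 mm long, 14 mm wide, from 26 to 36 mm above the plate's underside, on two 12 mm posts at y = +/-28 mm. A dark sample is stuck near one corner. Origin: centre of the underside, z up. It may be loaded either way round (turned by 180 degrees).
- carrier_grip (a point): middle of the carrier's handle bar, 31 mm above the carrier's underside; axes as the carrier
- stage: fixed aluminium block 180 x 210 mm (x, y), upper face 45 mm above the bench. Two steel rails stand 20 mm above that face: the longer (190 mm, along y) has its inner face at x = +60 mm, the shorter (90 mm, along x) its inner face at y = +79 mm. Origin at bench height under the block's centre, z up; its yaw varies.
- nest (a point): point on the stage's upper face where the centre of the carrier's underside belongs (2 mm clear of each rail); its axes are the stage's: the longer rail lies to +x and runs along y, the shorter rail lies to +y
- lift_pad (a joint): black pad 55 x 75 mm in the stage under the nest, sliding vertically: at 0 its top is 8 mm above the stage's face; 0.008 = level with the face (stop at 0.0095). It is stiff: it takes about 10 N to move and stays where it is pushed, so a plate merely laid on it stands proud of the stage.
- pump: fixed hand vacuum pump: round flange 76 mm across, round cylinder 50 mm across up to 98 mm above the bench, plunger above it. Origin on the bench at its axis. It and the vent valve change places.
- pump_head (a point): centre of the top face of the pump plunger's mushroom head, 52 mm across, 140 mm above the bench when up; moves with it
- pump_plunger (a joint): depth of the pump's plunger: 0 = up, 0.025 = down on its stop (spring, 5 N at the top to 14 N at the stop)
- vent: fixed vent valve, not to be operated: the same 76 mm flange, a square block 50 mm wide, and a button 24 mm across whose top is 76 mm above the bench. Origin on the bench at its axis.
- vent_button (a joint): depth of the vent button: 0 = up, 0.010 = down
- beaker: glass beaker, 66 mm across, 85 mm tall, loose; origin under its centre
- reagent: amber jar with black cap, 56 mm across, 100 mm tall, loose; origin under its centre
- tweezers: steel tweezers lying flat, 150 mm long along x, 22 mm wide, loose; origin under the middle
- dish: shallow glass dish, 84 mm across, 16 mm tall, loose; origin under its centre
- vial: small clear vial, 34 mm across, 65 mm tall, loose; origin under its centre
- rest_block: dark steel block 60 x 100 x 25 mm, loose; origin under its centre
Things that resemble listed ones, but are neither listed nor needed, are in the scene too. What is shaped like the pump but blue or purple is not meant.

How it is judged:
By the outcome, as a careful person would: the job done as asked, in the order asked, and still so for the second after the job is handed in, with the robot touching nothing.
It also fails if it takes over 53 s, if anything falls off the work surface, if the arm or the gripper's body presses on something with over 40 N, if the wrist force passes 120 N, or if a joint passes its speed limit or range.

ROBOT

A 6-joint arm with a two-finger parallel gripper is mounted at the origin on the work surface. World frame = base frame: x ahead of the robot, y to its left, z up, the work surface at z = 0. Lengths are in m, angles in degrees, forces in N, time in s.
With the tool pointing down it reaches from about 0.35 to 0.925 m from the base axis. Payload 6.4 kg.
Tool frame: the origin (TCP) lies at the very end of the fingers, on their centre line; the grasp point (between the pads) lies 19 mm behind it; z points along the fingers, y is the line along which they close (so a half turn about z gives the same grasp; the last joint's range is limited). The gripper opens to 94 mm and grips with 3 to 60 N. Pads are 16 mm wide; open, the fingers measure 119 mm over their backs; the gripper's body (75 mm by 177 mm) begins 78 mm behind the grasp point.
Start: joints at [55.285, 14.043, 89.255, -0, 76.702, -9.975], TCP at [0.272, 0.59, 0.205] pointing down, gripper open.
Joint ranges: [-179.41, 179.41], [-58.25, 129.5], [7.25, 145.43], [-54.29, 234.29], [11.92, 165.04], [-157.13, 157.13]. Speed limits (degrees/s): [147.25, 147.25, 180, 180, 180, 180].

INTERFACE

Orientations are given as a 3x3 rotation matrix whose columns are the frame's x, y, z axes.
In Python, from bench import ctrl gives the robot as it stands.
- The arm moves only by the tool move_arm, never from a script. Its argument "deltas" is a list of rows, each a list of 3 entries, a list of its own where there are three numbers: the closure, from 0 (fully open) to 1 (shut), then the shift along the tool's x, y, z as a fraction of full scale, then the turn about the tool's z as a fraction of full scale. In form: [[claw, [tx, ty, tz], spin], ...]. A call has 1 to 8 rows; each row is the pose to reach, as a shift and turn from the pose commanded when the call began, along the tool's axes at that moment; what a row does not reach only later rows make up. Full scale, the value 1, is 0.25 m for a shift and 2 rad for a turn. A row lasts 1/12 s, in which the tool goes at most 41.7 mm and 7.16 degrees, less where a joint would pass 70% of its speed; a pose out of reach is approached as far as the arm can. A call with a number of a shift or a turn outside -1 to 1 is refused whole. A call with a gripper value outside its range is refused whole. The fingers move at their own pace and stop on an object; the grip force is fixed at half the most. Time passes only in rows, so rows that repeat a pose let the fingers close. It gives the time, the measured TCP pose, the force, the opening and the grip force at its end, in the units of the state.
- ctrl.read_state(): the state, without advancing time (a new reading comes with each control period).
- ctrl.camera(name): name is "scene" or "top" or "wrist"; returns the picture (400x640x3 uint8, blue, green, red); there is no depth.
- ctrl.camera_info(name): a dict with "fx", "fy", "cx", "cy" (pixels), "view" (4x4, takes a point from world to camera coordinates); the wrist camera has in their place "mount" (4x4, takes a point from camera to tool coordinates, whose origin is the TCP and whose axes are the flange's). Camera axes: x right, y down, z forward; pixel columns grow to the right and rows downward; lengths in m; the calibration is good to about 2 mm. A picture is of the moment at which its call begins: read the wrist's pose just before it. camera_info takes no time and is no camera call.
- ctrl.hand_in(): hands the job in; it is judged then, once.
Trained networks look in the newest picture that a camera, given by its name, has taken for a name from the list of things; names that differ only in an ending like _2 or _b are one class to them, and where a whole thing is asked for, a point or a joint stands for the part that bears it (a point fixed in the world has none). Each returns a list of dicts, best first, with "conf" (0 to 1); they miss things now and then, are a little off and sometimes report something else, mostly with a low value. They report only what shows in the picture. A call takes as long as a camera call. They do not tell look-alikes from the thing itself.
- ctrl.recognise(query, camera): "box" ([left, top, right, bottom] as shares, 0 to 1, of the picture: columns of its width, rows of its height, round what is visible of it).
- ctrl.trace(query, camera): "mask" (400x640 bool, what is visible of it) and "box" ([left, top, right, bottom] as shares, 0 to 1, of the picture: columns of its width, rows of its height, round what is visible of it).
The state is a dict: "time_s": time; "joints": joint angles; "qd": joint speeds; "tau": joint torques, N m; "eef_pos": TCP position; "eef_rot": TCP orientation; "force": force on the tool from outside, world axes, zero at the start; "wrist_torque": the same for the moment, N m; "finger_gap": opening from 0.0 (shut) to 1.0 (fully open); "grasp_force": force on a finger pad.
Only numpy, scipy, OpenCV 4.12 (cv2) and the standard library are available. Lean on these libraries where they do the work, as an engineer would, in place of code of your own. Each camera call takes 0.05 s, during which the arm holds its last target. There are 200 camera calls.

## Working session

There is one attempt and no reset: what is moved stays moved. The work goes in short steps, Python scripts to look and compute and a tool call to move; the robot and the scene stay as the last step left them, time stands still between calls to the robot, and variables do not carry over. Pictures are saved under pics/ and viewed, at most 10 in all, crops included, and the job is handed in when it is done.

Besides the shell and the picture viewer there is one more tool, called as name(argument=value, ...) on one line, values as JSON. move_arm: Moves the arm, as the interface text tells. Its arguments: {"type":"object","properties":{"deltas":{"type":"array"}},"required":["deltas"]}

```bash
mkdir -p pics; ls; python3 - <<'E'
from bench import ctrl
import cv2,numpy as np
s=ctrl.read_state();print(s)
for n in("top","scene"):
    im=ctrl.camera(n);cv2.imwrite(f"pics/{n}0.png",im);print(n,ctrl.camera_info(n))
    for q in("carrier","stage","pump","vent"):
        for r in ctrl.recognise(q,n)[:4]:print(q,round(r["conf"],2),(np.array(r["box"])*[640,400,640,400]).round())
print(ctrl.camera_info("wrist"))
E
```

```text
pics
{'time_s': 0.0, 'joints': array([ 5.52849412e+01,  1.40811988e+01,  8.93218355e+01, -5.34102518e-04,
        7.66994536e+01, -9.97629667e+00]), 'qd': array([-0.02901221, -0.06800023, -0.00514394, -0.0173965 ,  0.01190452,
        0.10204158]), 'tau': array([ 1.29214868e-04, -4.15841067e+01, -3.14599228e+01,  6.84836134e-02,
        3.32773465e-02, -1.39120793e-04]), 'eef_pos': array([0.27169369, 0.58986962, 0.2044068 ]), 'eef_rot': array([[-9.08226020e-01,  4.18478762e-01, -1.01122959e-03],
       [ 4.18479876e-01,  9.08224871e-01, -1.47551075e-03],
       [ 3.00953953e-04, -1.76327649e-03, -9.99998400e-01]]), 'force': array([ 0.08489605,  0.58076155, -0.1908973 ]), 'wrist_torque': array([0.03528268, 0.01251391, 0.00398688]), 'grasp_force': 0.0, 'finger_gap': 0.9993266915190625}
top {'fx': 436.47153860882725, 'fy': 436.47153860882725, 'cx': 322.13787639919326, 'cy': 196.40541433913074, 'view': array([[ 0.02773784, -0.99924689,  0.02713419,  0.01376366],
       [-0.98207492, -0.03230384, -0.18570224,  0.60382023],
       [ 0.18643893, -0.02149683, -0.98223134,  1.12601709],
     
[... 666 characters left out ...]
250. 435. 302.]
carrier 0.46 [240. 124. 269. 155.]
stage 0.97 [256. 155. 351. 240.]
stage 0.45 [208. 135. 224. 153.]
pump 0.96 [196.  94. 230. 138.]
pump 0.74 [174. 119. 205. 166.]
pump 0.61 [210. 134. 238. 182.]
vent 0.91 [239. 124. 267. 155.]
{'fx': 354.12971246913975, 'fy': 354.12971246913975, 'cx': 317.83328657319134, 'cy': 195.97565589717132, 'mount': array([[-3.76243446e-04, -9.62252089e-01, -2.72159469e-01,
         7.87065296e-02],
       [ 9.99999929e-01, -3.72189944e-04, -6.65156668e-05,
         3.41636626e-04],
       [-3.72901782e-05, -2.72159475e-01,  9.62252160e-01,
        -1.78868251e-01],
       [ 0.00000000e+00,  0.00000000e+00,  0.00000000e+00,
         1.00000000e+00]])}
```

View pics/top0.png

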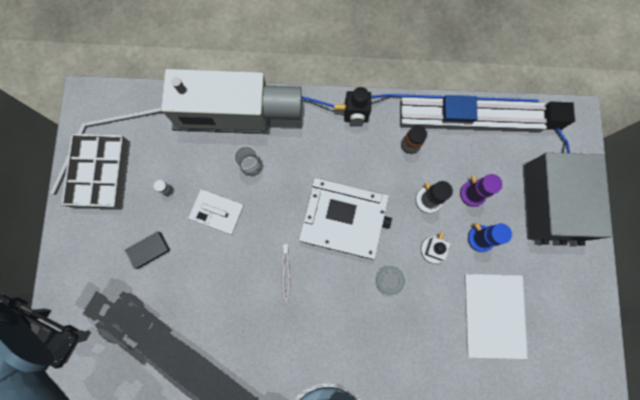

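View pics/scene0.png

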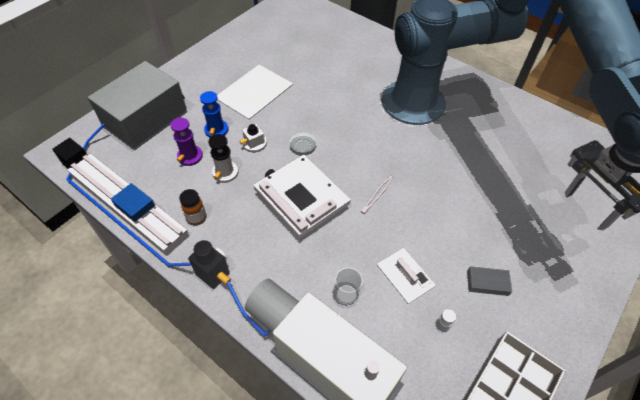

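Candidates in the top picture:
- **Pump:** black mushroom at (436,192) on a white flange. The purple (483,189) and blue (492,236) ones are look-alikes. The vent is the square at (436,247).
- **Carrier:** plate with a bar at (216,212). The paper sheet at (496,316) is not it.
- **Stage:** (345,218).

I'll check these in one crop and work out rough positions.

```bash
cat > h.py <<'E'
from bench import ctrl
import cv2,numpy as np
def cam(name,st=None):
    c=ctrl.camera_info(name)
    if name=="wrist":
        T=np.eye(4);T[:3,:3]=st["eef_rot"];T[:3,3]=st["eef_pos"];M=T@c["mount"]
    else: M=np.linalg.inv(c["view"])
    K=np.array([[c["fx"],0,c["cx"]],[0,c["fy"],c["cy"]],[0,0,1]]);return K,M
def pix(K,M,uv,z):
    uv=np.atleast_2d(uv).astype(float);d=np.c_[uv,np.ones(len(uv))]@np.linalg.inv(K).T@M[:3,:3].T;o=M[:3,3]
    return o+d*((z-o[2])/d[:,2])[:,None]
def proj(K,M,P):
    p=(np.atleast_2d(P)-M[:3,3])@M[:3,:3]@K.T;return p[:,:2]/p[:,2:]
def rel(target,yaw,st=None):
    # shift in tool axes (fractions) & turn to place TCP at target with tool y axis line at angle yaw (deg, world)
    st=st or ctrl.read_state();R=st["eef_rot"];sh=R.T@(np.array(target)-st["eef_pos"])/.25
    cur=np.degrees(np.arctan2(R[1,1],R[0,1]));d=(yaw-cur+90)%180-90
    # tool z is down: a positive turn about it lowers the world yaw
    print("shift",sh.round(3),"turn frac",round(-np.radians(d)/2,3),"or",round(-np.radians(d-np.sign(d)*180)/2,3),"pos",st["eef_pos"].round(4),"j6",st["joints"][5].round(1),"t",st["time_s"],"F",st["force"].round(1))
E
python3 - <<'E'
from h import *
im=cv2.imread("pics/top0.png")
a=cv2.resize(im[170:270,180:260],None,fx=4,fy=4,interpolation=2);b=cv2.resize(im[170:270,295:415],None,fx=4,fy=4,interpolation=2)
c=cv2.imread("pics/scene0.png");c=cv2.resize(c[90:190,170:270],None,fx=4,fy=4,interpolation=2)
o=np.hstack([a,b]);o=cv2.resize(np.hstack([o,c]),(800,266));cv2.imwrite("pics/crop0.png",o)
K,M=cam("top")
for n,uv,z in(("carrier",(215,212),.006),("stage",(345,218),.045),("pumphead",(441,188),.14),("pumpflange",(431,201),0.01),("vent",(437,244),.05)):print(n,pix(K,M,uv,z).round(3))
rel([*pix(K,M,(215,212),.006)[0][:2],.12],0)
E
```

```text
carrier [[0.559 0.328 0.006]]
stage [[ 0.548 -0.032  0.045]]
pumphead [[ 0.619 -0.268  0.14 ]]
pumpflange [[ 0.609 -0.277  0.01 ]]
vent [[ 0.484 -0.28   0.05 ]]
shift [-1.48  -0.472  0.342] turn frac 0.57 or -1.001 pos [0.272  0.5903 0.2054] j6 -10.0 t 0.5 F [-0.7 -0.1 -0.7]
```

View pics/crop0.png

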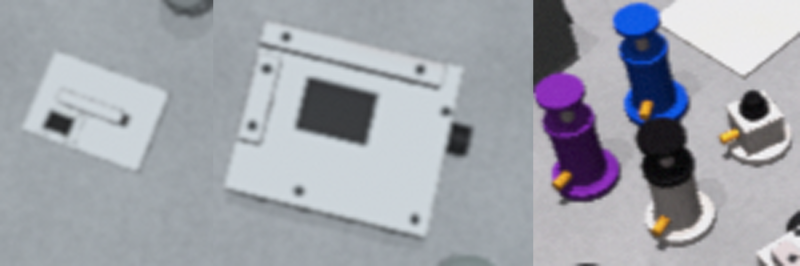

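The crop shows the carrier with its bridge bar (left), the stage with the longer rail on the top edge and the shorter on the left, and the grey pump with black head next to the white vent. That confirms the pump choice. Moving over the carrier.

move_arm(deltas=[[0, [-0.15, -0.05, 0.02], 0.06], [0, [-0.3, -0.1, 0.05], 0.12], [0, [-0.45, -0.15, 0.08], 0.18], [0, [-0.6, -0.2, 0.1], 0.24], [0, [-0.75, -0.25, 0.13], 0.3], [0, [-0.9, -0.29, 0.16], 0.36], [0, [-1, -0.32, 0.18], 0.42], [0, [-1, -0.32, 0.18], 0.48]])

```text
time_s: 1.17
eef_pos: [0.4687, 0.4094, 0.1592]
eef_rot: [[-0.167, 0.986, -0.001], [0.986, 0.167, -0.002], [-0.002, -0.001, -1.0]]
force: [-0.1, -0.0, 0.8]
finger_gap: 1.001
grasp_force: 0.0
```

```bash
python3 -c "
from h import *
rel([.559,.328,.13],-18)"
```

```text
shift [-0.381  0.302  0.117] turn frac 0.241 or -1.33 pos [0.4687 0.4094 0.1592] j6 21.2 t 1.1667 F [-0.1 -0.   0.8]
```

move_arm(deltas=[[0, [-0.1, 0.08, 0.03], 0.06], [0, [-0.2, 0.16, 0.06], 0.12], [0, [-0.3, 0.24, 0.09], 0.18], [0, [-0.38, 0.3, 0.12], 0.24], [0, [-0.38, 0.3, 0.12], 0.24], [0, [-0.38, 0.3, 0.12], 0.24]])

```text
time_s: 1.67
eef_pos: [0.5566, 0.3321, 0.1299]
eef_rot: [[0.297, 0.955, -0.001], [0.955, -0.297, -0.0], [-0.001, -0.001, -1.0]]
force: [-0.8, -0.4, -0.6]
finger_gap: 1.005
grasp_force: 0.0
```

```bash
python3 - <<'E'
from h import *
import pickle
s=ctrl.read_state();im=ctrl.camera("wrist");cv2.imwrite("pics/w1.png",im);pickle.dump(s,open("s1.p","wb"))
K,M=cam("wrist",s)
for r in ctrl.trace("carrier","wrist")[:3]:
    m=r["mask"].astype(np.uint8);c=max(cv2.findContours(m,0,2)[0],key=cv2.contourArea)
    q=cv2.boxPoints(cv2.minAreaRect(c));p=pix(K,M,q,.006)[:,:2]
    print(r["conf"],q.round(),p.round(4).tolist(),p.mean(0),[np.linalg.norm(p[i]-p[i-1]).round(4) for i in range(4)],[np.degrees(np.arctan2(*(p[i]-p[i-1])[::-1])).round(1) for i in range(4)])
rel([.559,.328,.13],-18)
E
```

```text
0.94 [[270. 257.]
 [273. 114.]
 [380. 117.]
 [377. 260.]] [[0.4946, 0.2826], [0.5408, 0.405], [0.6255, 0.3764], [0.5894, 0.2504]] [0.56258629 0.32862189] [np.float64(0.1002), np.float64(0.1308), np.float64(0.0894), np.float64(0.1311)] [np.float64(161.2), np.float64(69.3), np.float64(-18.6), np.float64(-106.0)]
shift [-0.018  0.018  0.003] turn frac 0.007 or -1.563 pos [0.5559 0.3335 0.1307] j6 38.1 t 1.7667 F [-0.6  0.7  0.5]
```

View pics/w1.png

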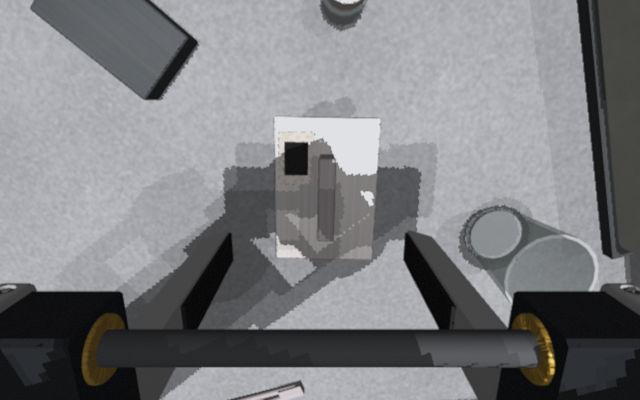

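The wrist picture shows the carrier plate with corners near (275,117), (380,117), (373,260) and (277,257). The handle bar runs from (327,155) to (327,240). I'll compute its pose from these.

```bash
python3 - <<'E'
from h import *
import pickle
s=pickle.load(open("s1.p","rb"));K,M=cam("wrist",s)
p=pix(K,M,[(275,117),(380,117),(373,260),(277,258)],.006)[:,:2]
print(p.round(4),p.mean(0),[np.linalg.norm(p[i]-p[i-1]).round(4) for i in range(4)],[np.degrees(np.arctan2(*(p[i]-p[i-1])[::-1])).round(1) for i in range(4)])
b=pix(K,M,[(327.5,155.5),(326,240)],.036)[:,:2];print(b,b.mean(0),np.degrees(np.arctan2(*(b[0]-b[1])[::-1]))-90,np.linalg.norm(b[0]-b[1]))
rel([*(b.mean(0)),.10],-18)
E
```

```text
[[0.5415 0.4022]
 [0.6253 0.3761]
 [0.586  0.2513]
 [0.5009 0.2799]] [0.56342518 0.32738775] [np.float64(0.1288), np.float64(0.0877), np.float64(0.1308), np.float64(0.0898)] [np.float64(71.6), np.float64(-17.3), np.float64(-107.4), np.float64(161.4)]
[[0.57466364 0.36309456]
 [0.5529874  0.29595274]] [0.56382552 0.32952365] -17.892292242668063 0.07055411040133451
shift [-0.006  0.035  0.123] turn frac 0.007 or -1.563 pos [0.5559 0.3335 0.1307] j6 38.1 t 1.7667 F [-0.6  0.7  0.5]
```

move_arm(deltas=[[0.2, [-0.01, 0.035, 0.12], 0.007], [0.3, [-0.01, 0.035, 0.24], 0.007], [0.4, [-0.01, 0.035, 0.36], 0.007], [0.4, [-0.01, 0.035, 0.47], 0.007], [0.4, [-0.01, 0.035, 0.47], 0.007], [1, [-0.01, 0.035, 0.47], 0.007], [1, [-0.01, 0.035, 0.47], 0.007], [1, [-0.01, 0.035, 0.47], 0.007]])

```text
time_s: 2.43
eef_pos: [0.5652, 0.3291, 0.0157]
eef_rot: [[0.309, 0.951, 0.004], [0.951, -0.309, 0.001], [0.002, 0.003, -1.0]]
force: [-0.7, 0.2, -0.1]
finger_gap: 0.47
grasp_force: 0.0
```

move_arm(deltas=[[1, [0, 0, 0], 0], [1, [0, 0, 0], 0], [1, [0, 0, 0], 0]])

```text
time_s: 2.68
eef_pos: [0.5644, 0.3282, 0.014]
eef_rot: [[0.31, 0.951, 0.001], [0.951, -0.31, 0.001], [0.001, 0.001, -1.0]]
force: [-0.4, 0.3, -0.6]
finger_gap: 0.257
grasp_force: 0.0
```

move_arm(deltas=[[1, [0, 0, 0.007], 0], [1, [0, 0, 0.007], 0], [1, [0, 0, 0.007], 0], [1, [0, 0, 0.007], 0], [1, [0, 0, 0.007], 0]])

```text
time_s: 3.1
eef_pos: [0.5636, 0.3281, 0.0113]
eef_rot: [[0.31, 0.951, -0.001], [0.951, -0.31, 0.0], [-0.0, -0.001, -1.0]]
force: [-3.5, 1.1, 2.8]
finger_gap: 0.148
grasp_force: 30.0
```

```bash
python3 -c "
from h import *
s=ctrl.read_state();print(s['grasp_force'],s['finger_gap'])
rel([.5,.20,.2],-14)"
```

```text
30.000774264335632 0.14844734766973705
shift [-0.566 -0.084 -0.755] turn frac -0.035 or 1.535 pos [0.5636 0.3281 0.0113] j6 38.3 t 3.1 F [-3.5  1.1  2.8]
```

move_arm(deltas=[[1, [0, 0, -0.12], 0], [1, [0, 0, -0.26], 0], [1, [-0.1, 0, -0.4], 0], [1, [-0.22, 0, -0.54], 0], [1, [-0.35, 0, -0.67], 0], [1, [-0.48, 0, -0.75], 0], [1, [-0.6, 0, -0.8], 0]])

```text
time_s: 3.68
eef_pos: [0.5177, 0.1841, 0.2131]
eef_rot: [[0.309, 0.951, 0.003], [0.951, -0.309, -0.0], [0.001, 0.003, -1.0]]
force: [0.9, -0.6, -2.6]
finger_gap: 0.144
grasp_force: 30.0
```

```bash
python3 - <<'E'
from h import *
K,M=cam("top")
p=pix(K,M,[(300.1,240.5),(374.4,258.5),(388.2,195.1)],.045)[:,:2];print(p)
c=(p[0]+p[2])/2;y=p[0]-p[1];yaw=np.arctan2(-y[0],y[1]);x2=p[2]-p[1]
print("lens",np.linalg.norm(y),np.linalg.norm(x2),"c",c,np.degrees(yaw),np.degrees(np.arctan2(x2[1],x2[0])))
R=np.array([[np.cos(yaw),-np.sin(yaw)],[np.sin(yaw),np.cos(yaw)]])
nest=c+R@[.013,.012];corner=c+R@[.06,.079];print("nest",nest,"corner",corner)
v=corner-R@[.03,.11]
rel([*v,.22],np.degrees(yaw))
E
```

```text
[[ 0.48309608  0.08752526]
 [ 0.44105777 -0.11253611]
 [ 0.61490818 -0.14964874]]
lens 0.20443035763659345 0.17776757867343693 c [ 0.54900213 -0.03106174] -11.866751925330844 -12.050311336152397
nest [ 0.56419193 -0.02199147] corner [0.6239651  0.03391173]
shift [-0.89   0.518 -0.026] turn frac -0.053 or 1.517 pos [0.5177 0.1841 0.2131] j6 25.8 t 3.6833 F [ 0.9 -0.6 -2.6]
```

move_arm(deltas=[[1, [-0.13, 0.08, -0.01], -0.01], [1, [-0.27, 0.16, -0.02], -0.02], [1, [-0.4, 0.24, -0.03], -0.03], [1, [-0.53, 0.32, -0.03], -0.04], [1, [-0.67, 0.4, -0.03], -0.05], [1, [-0.8, 0.47, -0.03], -0.053], [1, [-0.89, 0.52, -0.03], -0.053], [1, [-0.89, 0.52, -0.03], -0.053]])

```text
time_s: 4.35
eef_pos: [0.5722, -0.0715, 0.2174]
eef_rot: [[0.213, 0.977, -0.001], [0.977, -0.213, -0.002], [-0.002, -0.0, -1.0]]
force: [0.0, 1.1, -4.7]
finger_gap: 0.144
grasp_force: 30.0
```

move_arm(deltas=[[1, [0, 0, 0], 0], [1, [0, 0, 0], 0], [1, [0, 0, 0], 0]])

```text
time_s: 4.6
eef_pos: [0.5717, -0.0655, 0.218]
eef_rot: [[0.206, 0.978, -0.001], [0.978, -0.206, 0.0], [0.0, -0.001, -1.0]]
force: [0.6, -0.0, -2.3]
finger_gap: 0.146
grasp_force: 30.0
```

```bash
python3 - <<'E'
from h import *
import pickle
s=ctrl.read_state();im=ctrl.camera("wrist");cv2.imwrite("pics/w2.png",im);pickle.dump(s,open("s2.p","wb"))
K,M=cam("wrist",s);c=np.array([.549,-.031]);y=np.radians(-11.95);R=np.array([[np.cos(y),-np.sin(y)],[np.sin(y),np.cos(y)]])
P=[[*(c+R@q[:2]),q[2]] for q in np.array([[.06,.079,.065],[.06,-.0,.065],[.013,.079,.065],[.09,.105,.045],[-.09,.105,.045]])]
print(proj(K,M,P).round(1).tolist(), s["eef_pos"],s["qd"].round(2))
E
```

```text
[[352.2, 62.2], [349.9, 151.7], [298.8, 62.2], [383.7, 34.0], [186.9, 33.9]] [ 0.57169356 -0.06545279  0.21803379] [ 0.51 -0.34 -0.25 -0.05  0.03 -0.02]
```

View pics/w2.png

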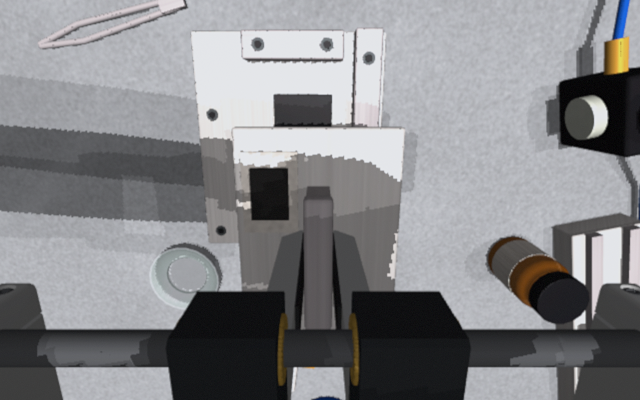

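The picture shows the stage beneath with its rail corner. The short rail's inner edge is near v 58 and the long rail's near u 355. The held plate's front edge runs (233,127) to (404,128). Zooming in for sub-pixel edges.

```bash
python3 - <<'E'
from h import *
im=cv2.imread("pics/w2.png")
cv2.imwrite("pics/w2c.png",cv2.resize(im[20:138,185:410],None,fx=3.5,fy=3.5,interpolation=0))
E
```

```text
(no output)
```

View pics/w2c.png

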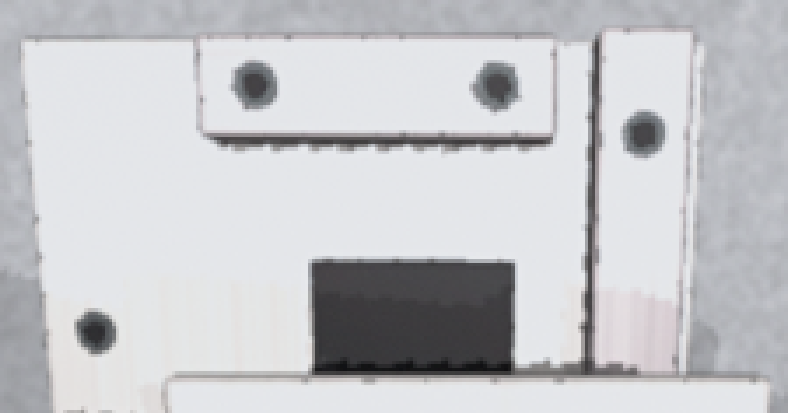

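```bash
python3 - <<'E'
from h import *
import pickle
from scipy.optimize import least_squares
s=pickle.load(open("s2.p","rb"));K,M=cam("wrist",s)
f=lambda q:np.array(q)/3.5+[184.64,19.64]
sh=pix(K,M,f([(203,134.5),(553,134.5)]),.065)[:,:2];lo=pix(K,M,f([(600,40),(593.5,370)]),.065)[:,:2]
pad=pix(K,M,f([(313,261),(514,261)]),.053)[:,:2];blk=pix(K,M,f([(23,40)]),.045)[:,:2];pl=pix(K,M,f([(203,134.5)]),.065)
pts=[(sh[0],None,.079),(sh[1],None,.079),(lo[0],.06,None),(lo[1],.06,None),(pad[0],-.0145,.0495),(pad[1],.0405,.0495),(blk[0],-.09,.105)]
def res(p):
    c,sn=np.cos(p[2]),np.sin(p[2]);o=[]
    for q,x,y in pts:
        d=q-p[:2];l=(c*d[0]+sn*d[1],-sn*d[0]+c*d[1])
        if x is not None:o.append((l[0]-x)*1000)
        if y is not None:o.append((l[1]-y)*1000)
    return np.array(o)
r=least_squares(res,[.549,-.031,-.2]);c=r.x[:2];y=r.x[2];print(c,np.degrees(y),r.fun.round(1))
R=np.array([[np.cos(y),-np.sin(y)],[np.sin(y),np.cos(y)]])
nest=c+R@[.013,.012];print("nest",nest)
# held plate
z=s["eef_pos"][2]-.0113+.006
e=pix(K,M,[(233.5,127.5),(404,128)],z)[:,:2];print("edge len",np.linalg.norm(e[1]-e[0]),"yaw",np.degrees(np.arctan2(*(e[1]-e[0])[::-1])))
d=(e-s["eef_pos"][:2]);print("edge ends in tool",d@s["eef_rot"][:2,:2])
rel([*nest,.14],np.degrees(y))
E
```

```text
[ 0.55270631 -0.02887621] -11.917342417872028 [ 0.6  0.6 -0.4  0.2  0.3 -0.4 -1.1 -0.4  1.1 -0.4]
nest [ 0.56790411 -0.01981936]
edge len 0.08738709284860988 yaw -12.089749476663632
edge ends in tool [[ 0.06386078 -0.04262334]
 [ 0.06357888  0.04476325]]
shift [ 0.175 -0.053  0.313] turn frac 0.0 or -1.571 pos [ 0.5718 -0.0653  0.2183] j6 -5.9 t 4.65 F [ 1.   0.3 -3.8]
```

move_arm(deltas=[[1, [0.06, -0.02, 0.1], 0], [1, [0.12, -0.04, 0.2], 0], [1, [0.17, -0.057, 0.3], 0], [1, [0.17, -0.057, 0.4], 0], [1, [0.17, -0.057, 0.51], 0], [1, [0.17, -0.057, 0.51], 0], [1, [0.17, -0.057, 0.51], 0], [1, [0.17, -0.057, 0.51], 0]])

```text
time_s: 5.32
eef_pos: [0.5681, -0.0218, 0.0929]
eef_rot: [[0.207, 0.978, 0.002], [0.978, -0.207, -0.001], [-0.0, 0.003, -1.0]]
force: [0.3, -0.2, -2.8]
finger_gap: 0.145
grasp_force: 30.0
```

```bash
cat >> h.py <<'E'
NEST=np.array([.5679,-.0198]);YS=np.radians(-11.92)
def st():
    s=ctrl.read_state();R=s["eef_rot"];c,n=np.cos(YS),np.sin(YS);d=s["eef_pos"][:2]-NEST;F=s["force"]
    print("stage err mm",(1000*np.array([c*d[0]+n*d[1],-n*d[0]+c*d[1]])).round(2),"z",s["eef_pos"][2].round(4),"dyaw",round(np.degrees(np.arctan2(R[1,1],R[0,1])-YS),2),"F stage",(c*F[0]+n*F[1]).round(1),(-n*F[0]+c*F[1]).round(1),F[2].round(1),"T",s["wrist_torque"].round(2),"t",s["time_s"])
E
python3 -c "
from h import *
st()
s=ctrl.read_state();im=ctrl.camera('wrist');cv2.imwrite('pics/w3.png',im)
rel([*NEST,.068],-11.92)"
```

```text
stage err mm [ 0.63 -1.87] z 0.0929 dyaw -0.01 F stage 0.4 -0.2 -2.8 T [ 0.01  0.01 -0.  ] t 5.3167
shift [ 0.008 -0.005  0.102] turn frac -0.0 or 1.571 pos [ 0.5687 -0.0221  0.0936] j6 -1.7 t 5.3667 F [-0.1 -0.6 -2.5]
```

View pics/w3.png

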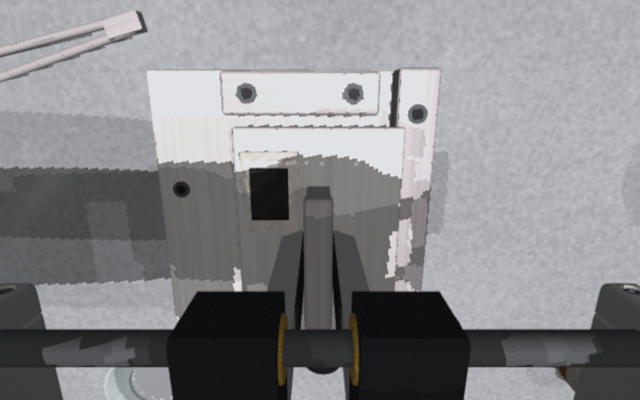

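move_arm(deltas=[[1, [0, -0.007, 0.03], 0], [1, [0, -0.007, 0.06], 0], [1, [0, -0.007, 0.08], 0], [1, [0, -0.007, 0.095], 0], [1, [0, -0.007, 0.095], 0], [1, [0, -0.007, 0.095], 0]])

```text
time_s: 5.87
eef_pos: [0.5651, -0.0216, 0.0671]
eef_rot: [[0.208, 0.978, -0.001], [0.978, -0.208, 0.0], [0.0, -0.001, -1.0]]
force: [0.8, -0.0, -3.3]
finger_gap: 0.147
grasp_force: 30.0
```

```bash
python3 -c "
from h import *
st()"
```

```text
stage err mm [-2.4  -2.35] z 0.0671 dyaw -0.06 F stage 0.7 0.1 -3.3 T [-0.07  0.06 -0.  ] t 5.8667
```

move_arm(deltas=[[1, [0, 0.004, 0], 0], [1, [0, 0.008, 0], 0], [1, [0, 0.012, 0], 0], [1, [0, 0.012, 0], 0], [1, [0, 0.012, 0], 0]])

```text
time_s: 6.28
eef_pos: [0.5677, -0.0221, 0.0674]
eef_rot: [[0.207, 0.978, -0.001], [0.978, -0.207, 0.0], [-0.0, -0.002, -1.0]]
force: [-4.3, 0.7, -1.3]
finger_gap: 0.146
grasp_force: 30.0
```

move_arm(deltas=[[1, [0, 0.004, 0], 0], [1, [0, 0.004, 0], 0], [1, [0, 0.004, 0], 0]])

```text
time_s: 6.53
eef_pos: [0.5677, -0.022, 0.0671]
eef_rot: [[0.207, 0.978, -0.004], [0.978, -0.207, 0.001], [-0.0, -0.004, -1.0]]
force: [-7.2, 0.4, 0.8]
finger_gap: 0.144
grasp_force: 30.0
```

```bash
python3 -c "
from h import *
st()"
```

```text
stage err mm [ 0.29 -2.21] z 0.0671 dyaw -0.04 F stage -7.1 -1.1 0.8 T [ 0.12  1.26 -0.01] t 6.5333
```

move_arm(deltas=[[1, [0, -0.008, 0], 0], [1, [0.004, -0.008, 0], 0], [1, [0.008, -0.008, 0], 0], [1, [0.012, -0.008, 0], 0], [1, [0.012, -0.008, 0], 0], [1, [0.012, -0.008, 0], 0]])

```text
time_s: 7.03
eef_pos: [0.5682, -0.019, 0.0676]
eef_rot: [[0.207, 0.978, 0.001], [0.978, -0.207, -0.0], [0.0, 0.001, -1.0]]
force: [0.5, -0.2, -3.2]
finger_gap: 0.149
grasp_force: 30.0
```

move_arm(deltas=[[1, [0.004, 0, 0], 0], [1, [0.004, 0, 0], 0], [1, [0.004, 0, 0], 0]])

```text
time_s: 7.28
eef_pos: [0.5682, -0.0181, 0.0675]
eef_rot: [[0.207, 0.978, 0.0], [0.978, -0.207, -0.0], [-0.0, 0.0, -1.0]]
force: [0.8, -0.9, -2.6]
finger_gap: 0.143
grasp_force: 30.0
```

```bash
python3 -c "
from h import *
st()"
```

```text
stage err mm [-0.01  1.73] z 0.0675 dyaw -0.05 F stage 1.0 -0.7 -2.6 T [-0.06  0.12 -0.03] t 7.2833
```

move_arm(deltas=[[1, [0.003, -0.003, 0], 0], [1, [0.006, -0.003, 0], 0], [1, [0.006, -0.003, 0], 0], [1, [0.006, -0.003, 0], 0]])

```text
time_s: 7.62
eef_pos: [0.5675, -0.0167, 0.0675]
eef_rot: [[0.207, 0.978, -0.0], [0.978, -0.207, -0.0], [-0.001, -0.0, -1.0]]
force: [-1.1, -1.7, -3.5]
finger_gap: 0.148
grasp_force: 30.0
```

```bash
python3 -c "
from h import *
st()"
```

```text
stage err mm [-1.    2.98] z 0.0675 dyaw -0.05 F stage -0.7 -1.9 -3.5 T [-0.28  0.23  0.03] t 7.6167
```

move_arm(deltas=[[1, [0.004, 0, 0], 0], [1, [0.004, 0, 0], 0], [1, [0.004, 0, 0], 0]])

```text
time_s: 7.87
eef_pos: [0.5676, -0.0166, 0.0676]
eef_rot: [[0.207, 0.978, -0.001], [0.978, -0.207, -0.002], [-0.002, -0.001, -1.0]]
force: [-3.1, -5.2, -1.6]
finger_gap: 0.144
grasp_force: 30.0
```

```bash
python3 -c "
from h import *
st()"
```

```text
stage err mm [-1.    3.09] z 0.0676 dyaw -0.03 F stage -2.0 -5.7 -1.6 T [-0.92  0.6   0.01] t 7.8667
```

move_arm(deltas=[[1, [-0.009, -0.001, 0], 0], [1, [-0.009, -0.001, 0.008], 0], [1, [-0.009, -0.001, 0.016], 0], [1, [-0.009, -0.001, 0.024], 0], [1, [-0.009, -0.001, 0.032], 0], [1, [-0.009, -0.001, 0.04], 0], [1, [-0.009, -0.001, 0.046], 0], [1, [-0.009, -0.001, 0.046], 0]])

```text
time_s: 8.53
eef_pos: [0.5674, -0.0174, 0.0574]
eef_rot: [[0.207, 0.978, -0.0], [0.978, -0.207, 0.0], [0.0, -0.0, -1.0]]
force: [-4.8, 0.6, 6.9]
finger_gap: 0.141
grasp_force: 30.0
```

```bash
python3 -c "
from h import *
st()"
```

```text
stage err mm [-0.95  2.23] z 0.0574 dyaw -0.03 F stage -4.8 -0.4 6.9 T [-0.06  1.01  0.02] t 8.5333
```

move_arm(deltas=[[1, [0, -0.004, 0.003], 0], [1, [0, -0.004, 0.006], 0], [1, [0, -0.004, 0.01], 0], [1, [0, -0.004, 0.012], 0], [1, [0, -0.004, 0.012], 0], [1, [0, -0.004, 0.012], 0]])

```text
time_s: 9.03
eef_pos: [0.5674, -0.0175, 0.0562]
eef_rot: [[0.207, 0.978, 0.001], [0.978, -0.207, -0.0], [-0.0, 0.001, -1.0]]
force: [-7.6, 0.8, 16.2]
finger_gap: 0.147
grasp_force: 30.0
```

```bash
python3 -c "
from h import *
st()"
```

```text
stage err mm [-0.93  2.17] z 0.0562 dyaw -0.03 F stage -7.6 -0.7 16.2 T [0.1  1.61 0.04] t 9.0333
```

move_arm(deltas=[[1, [0, -0.004, 0.004], 0], [1, [0, -0.004, 0.008], 0], [1, [0, -0.004, 0.008], 0], [1, [0, -0.004, 0.008], 0]])

```text
time_s: 9.37
eef_pos: [0.5675, -0.0175, 0.0562]
eef_rot: [[0.207, 0.978, 0.003], [0.978, -0.207, -0.001], [-0.0, 0.003, -1.0]]
force: [-11.2, 0.9, 26.6]
finger_gap: 0.15
grasp_force: 30.0
```

```bash
python3 -c "
from h import *
st()"
```

```text
stage err mm [-0.89  2.18] z 0.0562 dyaw -0.02 F stage -11.2 -1.4 26.6 T [ 0.18  2.14 -0.01] t 9.3667
```

move_arm(deltas=[[1, [0, 0.003, -0.008], 0], [1, [0, 0.007, -0.016], 0], [1, [0, 0.007, -0.016], 0], [0.65, [0, 0.007, -0.016], 0], [0.65, [0, 0.007, -0.016], 0], [0.65, [0, 0.007, -0.016], 0], [0.65, [0, 0.007, -0.016], 0]])

```text
time_s: 9.95
eef_pos: [0.5668, -0.0175, 0.0546]
eef_rot: [[0.207, 0.978, -0.0], [0.978, -0.207, 0.0], [0.0, -0.0, -1.0]]
force: [-0.8, -0.5, -0.3]
finger_gap: 0.348
grasp_force: 0.0
```

```bash
python3 -c "
from h import *
st()"
```

```text
stage err mm [-1.55  1.99] z 0.0546 dyaw -0.05 F stage -0.7 -0.7 -0.3 T [-0.05  0.1   0.02] t 9.95
```

move_arm(deltas=[[0.65, [0, 0, -0.06], 0], [0.65, [0, 0, -0.15], 0], [0.65, [0, 0, -0.28], 0], [0.65, [0, 0, -0.42], 0], [0.65, [0, 0, -0.42], 0], [0.65, [0, 0, -0.42], 0]])

```text
time_s: 10.45
eef_pos: [0.5685, -0.0179, 0.1623]
eef_rot: [[0.207, 0.978, 0.005], [0.978, -0.207, -0.001], [-0.0, 0.005, -1.0]]
force: [-1.0, 0.1, -0.3]
finger_gap: 0.352
grasp_force: 0.0
```

```bash
python3 - <<'E'
from h import *
import pickle
st();s=ctrl.read_state();im=ctrl.camera("wrist");cv2.imwrite("pics/w4.png",im);pickle.dump(s,open("s4.p","wb"))
sc=ctrl.camera("scene")
a=cv2.resize(im[40:340,150:500],None,fx=1.6,fy=1.6,interpolation=2)
b=cv2.resize(sc[150:250,245:355],None,fx=2.2,fy=2.2,interpolation=2);b=cv2.copyMakeBorder(b,0,a.shape[0]-b.shape[0],0,0,0)
o=np.hstack([a,b]);print(o.shape);cv2.imwrite("pics/w4c.png",o[:,:800])
E
```

```text
stage err mm [0.22 1.94] z 0.1623 dyaw -0.05 F stage -1.0 -0.1 -0.3 T [-0.1   0.09  0.04] t 10.45
(480, 802, 3)
```

View pics/w4c.png

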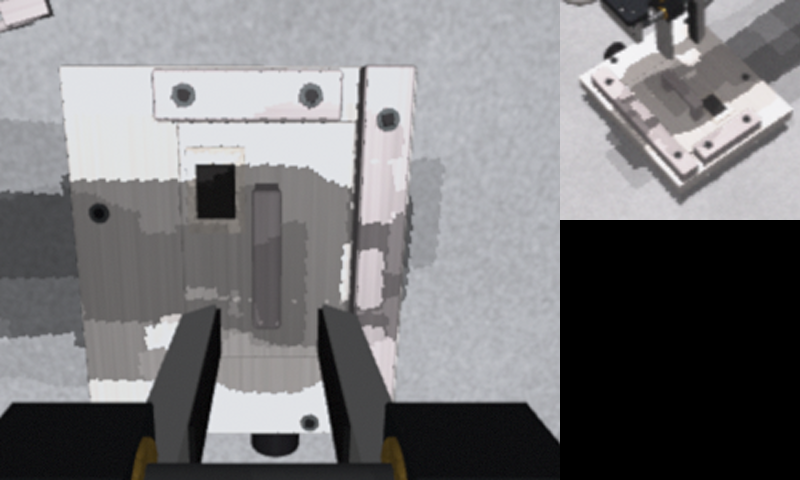

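The carrier lies flat in the corner, close to both rails, with a thin gap at the short rail (v≈122 in the crop) and at the long rail (u≈355). Next is the pump.

move_arm(deltas=[[1, [0, 0, -0.15], 0], [1, [-0.1, 0.04, -0.31], 0], [1, [-0.25, 0.1, -0.31], 0], [1, [-0.4, 0.17, -0.31], 0], [1, [-0.55, 0.24, -0.31], 0], [1, [-0.7, 0.31, -0.31], 0], [1, [-0.85, 0.38, -0.31], 0], [1, [-0.94, 0.4, -0.31], 0]])

```text
time_s: 11.22
eef_pos: [0.6155, -0.2716, 0.2342]
eef_rot: [[0.21, 0.978, -0.003], [0.978, -0.21, 0.002], [0.001, -0.004, -1.0]]
force: [0.2, -0.5, -0.4]
finger_gap: 0.006
grasp_force: 0.0
```

move_arm(deltas=[[1, [0, 0, 0], 0], [1, [0, 0, 0], 0], [1, [0, 0, 0], 0]])

```text
time_s: 11.47
eef_pos: [0.6154, -0.2671, 0.2355]
eef_rot: [[0.207, 0.978, -0.003], [0.978, -0.207, 0.002], [0.002, -0.003, -1.0]]
force: [-0.6, 0.6, -0.4]
finger_gap: 0.003
grasp_force: 0.0
```

```bash
python3 - <<'E'
from h import *
s=ctrl.read_state();im=ctrl.camera("wrist");cv2.imwrite("pics/w5.png",im);K,M=cam("wrist",s)
for q in("pump","pump_head"):
  for r in ctrl.trace(q,"wrist")[:3]:
    m=r["mask"];v,u=np.nonzero(m);print(q,round(r["conf"],2),u.mean().round(),v.mean().round(),im[m].mean(0).round(),(np.array(r["box"])*[640,400,640,400]).round())
print(s["eef_pos"],"pred",proj(K,M,[[.619,-.268,.14]]))
E
```

```text
pump 0.9 319.0 184.0 [47. 47. 50.] [286. 137. 359. 232.]
pump 0.88 261.0 280.0 [150.  83.  46.] [233. 267. 285. 290.]
pump 0.66 366.0 263.0 [105.  50.  93.] [343. 234. 395. 293.]
pump_head 0.69 318.0 201.0 [18. 16. 17.] [286. 168. 348. 235.]
[ 0.61536644 -0.26707652  0.2355157 ] pred [[322.04590841 198.62215603]]
```

View pics/w5.png

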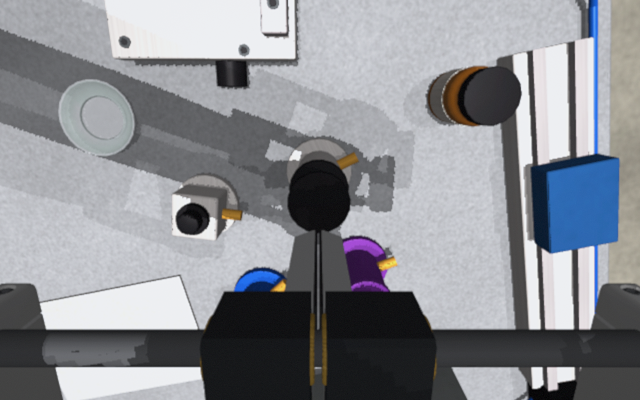

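The wrist picture shows the black pump head centred at (319,201), the vent at (192,218), and the blue and purple look-alikes lower down.

```bash
python3 - <<'E'
from h import *
s=ctrl.read_state();K,M=cam("wrist",s);p=pix(K,M,(319,201),.14)[0];print(p);rel([p[0],p[1],.145],-11.92)
E
```

```text
[ 0.61685119 -0.26953121  0.14      ]
shift [-0.011  0.006  0.368] turn frac 0.0 or -1.57 pos [ 0.6159 -0.2666  0.2371] j6 -21.2 t 11.6167 F [-0.7 -0.5  0.1]
```

move_arm(deltas=[[1, [-0.01, 0.006, 0.12], 0], [1, [-0.01, 0.006, 0.24], 0], [1, [-0.01, 0.006, 0.34], 0], [1, [-0.01, 0.006, 0.37], 0], [1, [-0.01, 0.006, 0.4], 0], [1, [-0.01, 0.006, 0.43], 0], [1, [-0.01, 0.006, 0.46], 0], [1, [-0.01, 0.006, 0.48], 0]])

```text
time_s: 12.28
eef_pos: [0.6177, -0.2705, 0.1207]
eef_rot: [[0.207, 0.978, 0.001], [0.978, -0.207, -0.0], [-0.0, 0.001, -1.0]]
force: [-5.5, 3.8, 10.9]
finger_gap: 0.002
grasp_force: 5.7
```

move_arm(deltas=[[1, [0, 0, 0.01], 0], [1, [0, 0, 0.016], 0], [1, [0, 0, 0.016], 0]])

```text
time_s: 12.53
eef_pos: [0.6177, -0.2705, 0.1176]
eef_rot: [[0.206, 0.978, 0.001], [0.978, -0.206, -0.0], [-0.0, 0.001, -1.0]]
force: [-7.2, 4.3, 11.6]
finger_gap: 0.0
grasp_force: 6.2
```

move_arm(deltas=[[1, [0, 0, 0.008], 0], [1, [0, 0, 0.014], 0], [1, [0, 0, 0.018], 0], [1, [0, 0, 0.018], 0]])

```text
time_s: 12.87
eef_pos: [0.6178, -0.2705, 0.1151]
eef_rot: [[0.206, 0.978, 0.001], [0.978, -0.206, -0.0], [-0.0, 0.001, -1.0]]
force: [-10.7, 6.2, 18.7]
finger_gap: 0.007
grasp_force: 9.5
```

move_arm(deltas=[[1, [0, 0, 0.004], 0], [1, [0, 0, 0.006], 0], [1, [0, 0, 0.006], 0]])

```text
time_s: 13.12
eef_pos: [0.6179, -0.2706, 0.1151]
eef_rot: [[0.206, 0.979, 0.001], [0.979, -0.206, -0.001], [-0.0, 0.001, -1.0]]
force: [-14.4, 7.9, 25.2]
finger_gap: 0.005
grasp_force: 12.5
```

At the stop: z stays at 0.1151 while the force rises. Holding for more than 0.5 s, then releasing straight up.

move_arm(deltas=[[1, [0, 0, 0], 0], [1, [0, 0, 0], 0], [1, [0, 0, 0], 0], [1, [0, 0, 0], 0], [1, [0, 0, 0], 0], [1, [0, 0, 0], 0], [1, [0, 0, 0], 0], [1, [0, 0, 0], 0]])

```text
time_s: 13.78
eef_pos: [0.6179, -0.2706, 0.1151]
eef_rot: [[0.206, 0.979, 0.001], [0.979, -0.206, -0.001], [-0.001, 0.001, -1.0]]
force: [-13.6, 8.2, 25.5]
finger_gap: 0.001
grasp_force: 12.4
```

move_arm(deltas=[[1, [0, 0, -0.03], 0], [1, [0, 0, -0.07], 0], [1, [0, 0, -0.12], 0], [1, [0, 0, -0.18], 0], [1, [0, 0, -0.28], 0], [1, [0, 0, -0.4], 0], [1, [0, 0, -0.5], 0], [1, [0, 0, -0.5], 0]])

```text
time_s: 14.45
eef_pos: [0.6203, -0.2728, 0.2416]
eef_rot: [[0.207, 0.978, 0.012], [0.978, -0.207, -0.008], [-0.005, 0.013, -1.0]]
force: [1.4, -1.1, 1.3]
finger_gap: 0.005
grasp_force: 0.0
```

```bash
python3 - <<'E'
from h import *
import pickle
s=ctrl.read_state();print(s["time_s"],s["eef_pos"],s["force"])
im=ctrl.camera("wrist");K,M=cam("wrist",s);r=ctrl.trace("pump_head","wrist")
if r:
    v,u=np.nonzero(r[0]["mask"]);print(r[0]["conf"],u.mean(),v.mean(),"width",u.max()-u.min()+1)
for z in(.115,.14):
    a=proj(K,M,[[.6169-.026*.978,-.2695+.026*.207,z],[.6169+.026*.978,-.2695-.026*.207,z]]);print(z,a.round(1).tolist())
t=ctrl.camera("top");t0=cv2.imread("pics/top0.png")
o=np.vstack([np.hstack([cv2.resize(t[165:275,290:460],(500,324)),im[100:260,220:420].repeat(2,0)[:320].repeat(1,1)[:, :200] if 0 else cv2.resize(im[100:260,220:420],(300,324))]),cv2.resize(t[60:320,40:540],(800,270))[:, :800]]);print(o.shape);cv2.imwrite("pics/fin.png",o[:600])
E
```

```text
14.45 [ 0.62029767 -0.27278041  0.24160176] [ 1.42278873 -1.08513143  1.31790926]
0.84 308.785690515807 193.19667221297837 width 63
0.115 [[281.4, 185.3], [339.9, 185.0]]
0.14 [[278.8, 192.8], [342.2, 192.6]]
(594, 800, 3)
```

View pics/fin.png

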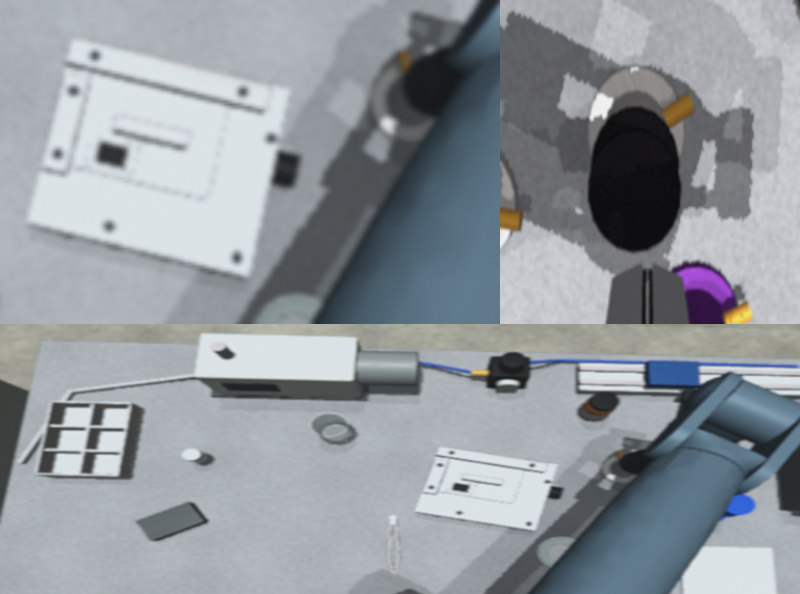

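The plate sits in the rail corner, the pump head is back up (63 px wide, matching 140 mm height), and the other objects in view are where they were.

```bash
python3 -c "
from bench import ctrl
print(ctrl.hand_in())"
```

```text
the job is handed in; nothing more can be done
None
```

I set the carrier flat in the stage's rail corner, then pressed the pump to its stop, held it for over half a second and let it spring back up; I handed the job in at about 14.5 s, but no verdict was returned.

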